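# Turn the slide carrier round in the microscope's sliding stage

### The arm

A 6-joint arm with a two-finger parallel gripper is mounted at the origin on the work surface. World frame = base frame: x ahead of the robot, y to its left, z up, the work surface at z = 0. Lengths are in m, angles in degrees, forces in N, time in s.
With the tool pointing down it reaches from about 0.275 to 0.75 m from the base axis. Payload 10.2 kg.
Tool frame: the origin (TCP) lies at the centre of the arm's flange, where the gripper is bolted on; the fingertips stand 173 mm ahead of it and the grasp point (between the pads) lies 155 mm ahead of it; z points along the fingers, y is the direction in which the jaws open and shut (so a half turn about z gives the same grasp; the last joint's range is limited). The gripper opens to 85 mm and grips with 20 to 120 N. Pads are 22 mm wide; open, the fingers measure 114 mm over their backs; the gripper's body (76 mm by 85 mm) begins 54 mm behind the grasp point. The pads swing forward as they close: fully open they stand 13 mm farther back than shut.
Start: joints at [60.481, 17.928, 85.812, -0, 76.261, -12.8], TCP at [0.151, 0.503, 0.405] pointing down, gripper open.
Joint ranges: [-168.41, 168.41], [-55.51, 124.54], [10.69, 146.95], [-70.63, 250.63], [1, 178], [-165.06, 165.06]. Speed limits (degrees/s): [136.94, 136.94, 172.46, 180, 180, 180].

### API

Orientations are given as a 3x3 rotation matrix whose columns are the frame's x, y, z axes.
In Python, from workcell import env gives the robot as it stands.
- The arm moves only by the shell command python3 -m creep 'ROWS' [OPENING] [FORCE]. ROWS is JSON, a list of rows, each a list of 6 numbers: the shift along the tool's x, y, z normalised to -1 to 1, where 1 is 0.2 m, then the turn, a rotation vector about the tool's x, y, z normalised to -1 to 1, where 1 is 8 degrees. In form: [[x, y, z, ax, ay, az], ...]. A call has exactly 10 rows; each row shifts and turns the commanded pose from where the row before left it, along the tool's axes as they then stand; what a row does not reach is not made up. A row lasts 1/10 s, in which the tool goes at most 50 mm and 8.59 degrees, less where a joint would pass 70% of its speed; a pose out of reach is approached as far as the arm can. A call with a number of a shift or a turn outside -1 to 1 is refused whole. A call with a gripper value outside its range is refused whole. OPENING is the closure, from 0 (fully open) to 1 (shut), set as the call begins (- or left out, the last holds). The fingers move at their own pace and stop on an object; FORCE is the grip in N (left out, the last holds). Time passes only in rows, so rows that do not move let the fingers close, or fill a call up. It gives the time, the measured TCP pose, the force and the opening at its end, in the units of the state.
- env.sense(): the state, without advancing time (a new reading comes with each control period).
- env.get_image(name): name is "scene" or "side" or "wrist"; returns the picture (480x640x3 uint8, red, green, blue); there is no depth.
- env.calibration(name): a dict with "fx", "fy", "cx", "cy" (pixels), "rvec" (rotation vector, rad) and "tvec" (3), from world to camera coordinates, as OpenCV has them. Camera axes: x right, y down, z forward; pixel columns grow to the right and rows downward; lengths in m; the calibration is good to about 2 mm. The wrist camera is an equidistant fisheye: a pixel r from the principal point sees the ray r / f radians off the axis. A picture is of the moment at which its call begins: read the wrist's pose just before it. calibration takes no time and is no camera call; for the wrist camera it gives the pose at the moment of the call.
- env.sign_off(): hands the job in, once; it reports no verdict.
The state is a dict: "t": time; "joint_pos": joint angles; "qvel": joint speeds; "effort": joint torques, N m; "tcp_pos": TCP position; "tcp_rot": TCP orientation; "wrist_force": force on the tool from outside, world axes, zero at the start; "wrist_torque": the same for the moment, N m; "width": finger opening in m.
Only numpy, scipy, OpenCV 4.12 (cv2) and the standard library are available. Lean on these libraries where they do the work, as an engineer would, in place of code of your own. Each camera call takes 0.05 s, during which the arm holds its last target.

### The job

The slide carrier sits back to front in the sliding stage of the inspection microscope. Pull the stage out to its front stop, lift the carrier clear, turn it half round so that the label ends of the slides (the edge with the two cut corners) face the pull bar, and press it down past its spring plungers until it is fully home and flush at both ends; then push the stage back in to its rear stop. Keep the carrier roughly level, do not knock the camera head, and leave the other things on the bench alone.

Things in the scene. Friction and masses are not known exactly. Their poses are not given: they have to be found in the camera images.
- microscope: Inspection microscope, fixed. Origin: on the bench under its base; z up, -y = front (where the stage comes out), +y = rear. Base 220 mm (x) by 430 mm (y from -200 to 230), 26 mm high. Column 60 x 46 mm centred at (0, 192), 326 mm high, a focus knob each side out to x = +/-54 at height 235. Place and yaw (-1.15 to -0.65 rad: front partly towards the robot) vary.
- head: Camera head, part of the microscope, same origin and axes. Upright lens at (0, 80): ring light 60 mm across at 168 to 190 mm above the bench, tube 38 to 50 mm across above it, camera 50 x 50 mm on top up to 371 mm; an arm 52 mm wide joins it to the column at 250 to 295 mm. Must not be knocked.
- stage (a joint): Travel of the sliding stage, m: 0 = in at the rear stop (pocket centre under the lens), 0.16 = out at the front stop (pocket centre at (0, -80) mm in the microscope's frame). Slides along the microscope's -y, about 3 N of friction, stays where left, hard stops at both ends. Starts fully in, the carrier under the lens.
- stage_pocket (a point): Centre of the floor of the stage's pocket, 46 mm above the bench; axes as the microscope's; moves with the stage. Pocket 153 mm (x) by 107 mm (y), 14 mm deep, walls 17 mm wide, their top 60 mm above the bench. The -x wall is the plain locating face; the plungers push the seated carrier against it, so its origin then lies at about (-1.5, 0, 0) mm here.
- plungers (a point): Midway between two polished spring balls (10 mm, 50 mm apart along y) that stick 4 mm out of the pocket's +x wall, centres 9 mm above its floor. They snap over the carrier's flange and hold it down. Drawing it straight up takes about 15 N. Lowered onto them, that end stops about 10 mm high; its weight will not seat it: 6 to 10 N down on the thumb pad there snaps it home.
- stage_pull (a point): Middle of the stage's pull bar: level round steel bar, 12 mm thick, 90 mm long (along the microscope's x), 70 mm above the bench, 155 mm in front (-y) of the pocket centre, on two arms at x = +/-45 mm; 78 mm of open space between bar and stage. Moves with the stage. Hook it from behind, push it from in front, or pinch it.
- carrier: Loose aluminium slide carrier, 150 (x) by 104 mm (y), about 0.35 kg. Origin: centre of underside. Round-edged flange 8 mm high; deck 122 x 84 mm, top at 14 mm (flush with the stage walls when home), with a glass slide each side of the grip. Label edge = its own -y, both corners cut by 12 mm. Starts home with -y towards the column (wrong); right: -y towards the pull bar, axes as the microscope's.
- carrier_grip (a point): Middle of the carrier's grip, 48 mm above its underside: a bar 12 mm wide (x), 68 mm long (y), 12 mm high, on a post at each end, 28 mm clear over the deck. Over the centre of mass.
- carrier_label (a point): Middle of the carrier's label edge (the one with the cut corners), 52 mm from its centre along its own -y, 8 mm above its underside.
- pad_a (a point): Centre of the top of the thumb pad at the carrier's own +x end (51 mm from its centre): a ribbed pad 18 mm (x) by 50 mm (y), 4 mm above the deck, 18 mm above the underside. When the carrier is turned the right way this end is at the plungers.
- pad_b (a point): The same pad at the carrier's own -x end.
- dish: Bystander: flat round lidded culture dish, 92 mm across, 17 mm high; origin under its centre; lies on the bench on the microscope's +x side, near the front. Leave it alone.
- dropper: Bystander: small dropper bottle, 32 mm across, 72 mm high; origin under its centre; stands on the bench on the microscope's +x side, by the middle. Leave it alone.
- slide_box: Bystander: closed slide box, 100 x 85 x 33 mm; origin under its centre; lies on the bench on the microscope's -x side, by the middle. Leave it alone.
- jar: Bystander: specimen jar, 52 mm across, 62 mm high; origin under its centre; stands on the bench on the microscope's -x side, near the front. Leave it alone.
- wash_bottle: Bystander: wash bottle, 64 mm across, 150 mm high; origin under its centre; one of three that stand about the bench well to the sides. Leave it alone.
- beaker: Bystander: glass beaker, 72 mm across, 85 mm high; origin under its centre; one of three that stand about the bench well to the sides. Leave it alone.
- cleaner: Bystander: lens-cleaner bottle, 48 mm across, 110 mm high; origin under its centre; one of three that stand about the bench well to the sides. Leave it alone.
Things that resemble listed ones, but are neither listed nor needed, are in the scene too. What is meant by the carrier is not yellow, and is the smaller of those in its own colour.

How it is judged (in metres and radians):
On the way, in this order (a step that is already met when the one before it is completed fails the run):
1. the stage is pulled out to its front stop (value of joint stage above 0.156 m), for 0.1 s.
2. the carrier is lifted clear of the pocket (z of carrier in the frame of stage_pocket above 0.03 m), for 0.1 s.
3. the carrier is fully home the other way round, flush at both ends (z of each of pad_a, pad_b in the frame of stage_pocket below 0.0205 m and y of carrier_label in the frame of stage_pocket below -0.045 m and x of carrier in the frame of stage_pocket between -0.005 and 0.005 m and y of carrier in the frame of stage_pocket between -0.005 and 0.005 m), for 0.2 s.
At the end, for the whole second after the job is handed in: The stage is in at its rear stop (within 4 mm); the carrier sits in the pocket with its label edge towards the pull bar, both thumb pads within 2.5 mm of their seated height, within 5 mm of the pocket's centre in x and y, level within 0.03 rad, at rest (all of step 3 and value of joint stage below 0.004 m and linear speed of carrier below 0.01 m/s and angle between carrier's own z axis and vertical below 0.03 rad); the robot touches nothing.
It fails at once if the camera head is knocked (over 5 N) (contact force between anything else and head above 5 N).
It fails at once if the carrier is tipped more than 0.5 rad (angle between carrier's own z axis and vertical above 0.5 rad).
It fails at once if a bystander is shoved more than 30 mm (distance of any of dish, dropper, slide_box, jar, wash_bottle, beaker, cleaner from where it was at the start of the episode above 0.03 m).
It fails at once if a bystander is tipped over (angle between any of dish, dropper, slide_box, jar, wash_bottle, beaker, cleaner's own z axis and vertical above 0.4 rad).
It also fails if it takes over 72 s, if anything falls off the work surface, if the arm or the gripper's body presses on something with over 40 N, if the wrist force passes 120 N, or if a joint passes its speed limit or range.

## Working session

There is one attempt and no reset: what is moved stays moved. The work goes in short steps, Python scripts to look and compute and a shell command to move; the robot and the scene stay as the last step left them, time stands still between calls to the robot, and variables do not carry over. Pictures are saved under pics/ and viewed, and the job is handed in when it is done.

```bash
ls; mkdir -p pics
python3 - <<'E'
from workcell import env
import cv2,numpy as np
s=env.sense();print(s['t'],s['tcp_pos'],s['tcp_rot'],s['width'],s['wrist_force'])
for n in ['scene','side','wrist']:
    im=env.get_image(n);cv2.imwrite(f'pics/{n}0.png',im[:,:,::-1])
    print(n,env.calibration(n))
E
```

```text
pics
0.0 [0.15101427 0.50277888 0.4041379 ] [[-9.57734888e-01  2.87651647e-01 -6.44226386e-04]
 [ 2.87652208e-01  9.57734316e-01 -1.08961608e-03]
 [ 3.03567857e-04 -1.22887648e-03 -9.99999199e-01]] 0.08527185671256944 [-0.47748499  0.64437251 -1.04676557]
scene {'fx': 514.5720067631773, 'fy': 514.5720067631773, 'cx': 313.0152977930807, 'cy': 234.19767610562462, 'rvec': array([ 1.11593782,  2.73221609, -0.54143728]), 'tvec': array([ 0.38493073, -0.37545545,  1.55670413])}
side {'fx': 516.8196765226045, 'fy': 516.8196765226045, 'cx': 317.3296056382621, 'cy': 240.3627955390691, 'rvec': array([ 2.21751322, -0.67102202,  0.27457427]), 'tvec': array([-0.47073794,  0.30460455,  1.1488712 ])}
wrist {'fx': 371.64829954431775, 'fy': 371.64829954431775, 'cx': 320.10132484752245, 'cy': 238.51708130765064, 'rvec': array([-2.3230833 , -1.73002139, -0.25310571]), 'tvec': array([-0.52395837, -0.03635432,  0.37922181])}
```

View pics/scene0.png

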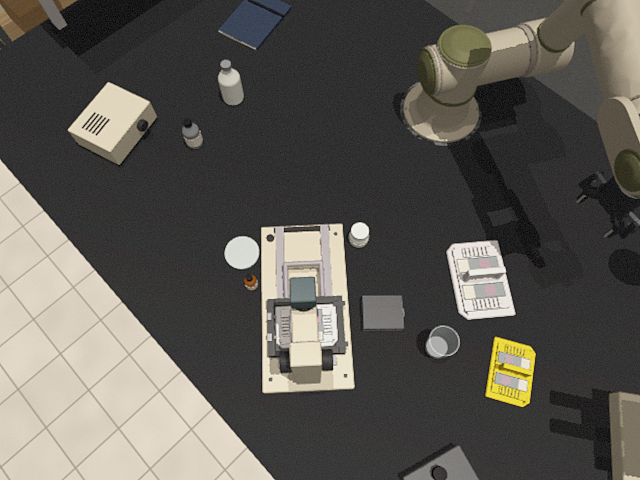

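View pics/side0.png

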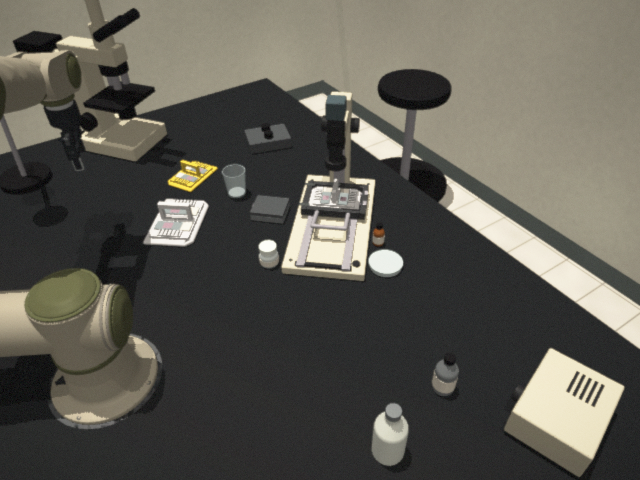

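View pics/wrist0.png

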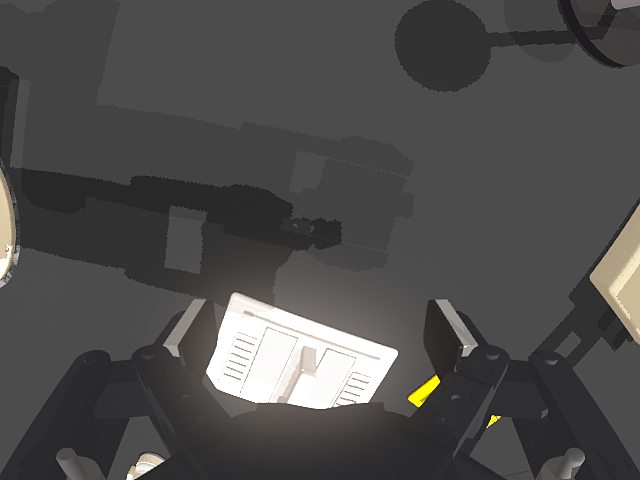

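The scene view shows three things that could be taken for the carrier:
- a white one in the stage at (305,327)
- a larger white one at (480,280)
- a yellow one at (512,372)

The carrier is the one in the stage, because it is the smaller white one. I'll check that in a close crop and fit the base corners.

```bash
cat > h.py <<'E'
import numpy as np,cv2
from scipy.spatial.transform import Rotation as R
def cam(c):
    Rm,_=cv2.Rodrigues(np.array(c['rvec']));t=np.array(c['tvec']);return Rm,t
def ray(c,u,v,fish=False):
    Rm,t=cam(c);x=(u-c['cx'])/c['fx'];y=(v-c['cy'])/c['fy']
    if fish:
        r=np.hypot(x,y);k=np.sin(r)/r if r>0 else 1;d=np.array([x*k,y*k,np.cos(r)])
    else: d=np.array([x,y,1.])
    return -Rm.T@t,Rm.T@d
def onz(c,u,v,z,fish=False):
    o,d=ray(c,u,v,fish);return o+d*(z-o[2])/d[2]
def proj(c,P,fish=False):
    Rm,t=cam(c);p=Rm@np.asarray(P)+t
    if fish:
        r=np.hypot(p[0],p[1]);th=np.arctan2(r,p[2]);return np.array([c['cx']+c['fx']*th*p[0]/r,c['cy']+c['fy']*th*p[1]/r])
    return np.array([c['cx']+c['fx']*p[0]/p[2],c['cy']+c['fy']*p[1]/p[2]])
E
python3 - <<'E'
import cv2
a=cv2.imread('pics/scene0.png')[210:405,235:375];b=cv2.imread('pics/side0.png')[85:285,270:400]
cv2.imwrite('pics/crop_scene.png',cv2.resize(a,None,fx=3,fy=3,interpolation=cv2.INTER_CUBIC))
cv2.imwrite('pics/crop_side.png',cv2.resize(b,None,fx=3,fy=3,interpolation=cv2.INTER_CUBIC))
E
```

```text
(no output)
```

View pics/crop_scene.png

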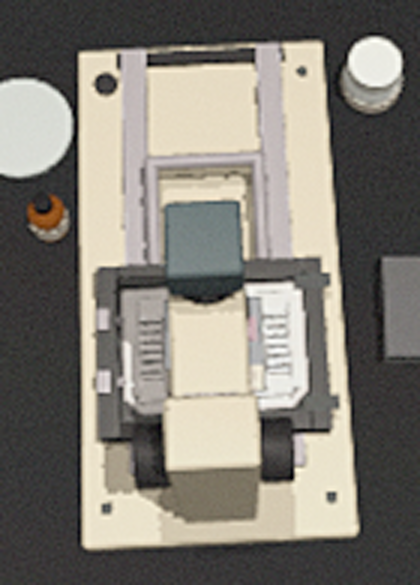

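View pics/crop_side.png

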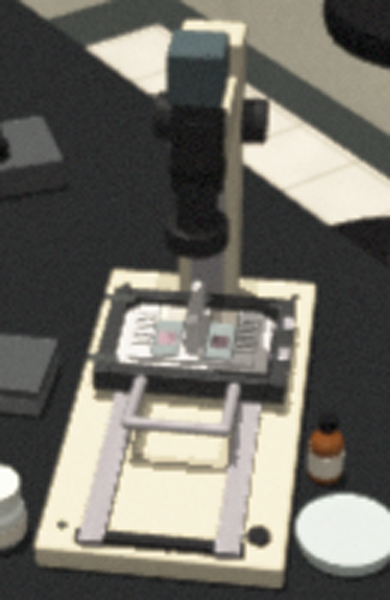

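Run:
```python
from h import *; from workcell import env
cs={n:env.calibration(n) for n in ['scene','side']}
for n in cs: print(n,ray(cs[n],0,0)[0])
# model corners FR? order: (x,y): front -x, front +x, rear +x, rear -x
M=np.array([[-.11,-.2],[.11,-.2],[.11,.23],[-.11,.23]])
px={'scene':[(342.7,224),(261,227.3),(263.3,392.7),(354.3,388.3)],'side':[(283.3,267.7),(364.3,275.7),(375.3,180.7),(307.3,175.7)]}
for n in cs:
    W=np.array([onz(cs[n],u,v,.026)[:2] for u,v in px[n]]);print(n,W.round(4).tolist())
    print([round(np.linalg.norm(W[i]-W[(i+1)%4]),4) for i in range(4)])
    mc=M.mean(0);A=M-mc;B=W-W.mean(0)
    U,S,Vt=np.linalg.svd(A.T@B);Rt=(U@Vt).T
    yaw=np.arctan2(Rt[1,0],Rt[0,0]);o=W.mean(0)-Rt@mc
    print('yaw',yaw,'origin',o,'res mm',(1000*(A@Rt.T-B)).round(1).tolist())
```

```text
scene [0.92578409 0.40624504 1.30013653]
side [ 0.05246408 -0.81396851  0.98437083]
scene [[0.4878, 0.0628], [0.6515, -0.0846], [0.9347, 0.2362], [0.773, 0.3805]]
[np.float64(0.2203), np.float64(0.4279), np.float64(0.2168), np.float64(0.4269)]
yaw -0.7281013081841485 origin [0.70176091 0.13756132] res mm [[-1.2, -1.4], [-0.7, -0.4], [2.2, -0.2], [-0.3, 1.9]]
side [[0.4902, 0.0519], [0.6482, -0.0911], [0.9307, 0.2252], [0.7677, 0.372]]
[np.float64(0.2131), np.float64(0.4241), np.float64(0.2194), np.float64(0.4237)]
yaw -0.7242794502767618 origin [0.69926171 0.12823726] res mm [[-5.8, -0.5], [0.9, -3.3], [3.3, 2.4], [1.6, 1.4]]
```

```bash
cat >> h.py <<'E'
YAW=-0.7265; ORG=np.array([0.7010,0.1340])
def mw(x,y,z,org=None,yaw=None):
    org=ORG if org is None else org; yaw=YAW if yaw is None else yaw
    c,s=np.cos(yaw),np.sin(yaw);return np.array([org[0]+c*x-s*y,org[1]+s*x+c*y,z])
def wm(P):
    c,s=np.cos(YAW),np.sin(YAW);d=np.array(P[:2])-ORG;return np.array([c*d[0]+s*d[1],-s*d[0]+c*d[1]])
def plan(env,pos,ydeg=None):
    "total tool-frame shift (units of 0.2 m) from the present pose, and turn in units of 8 deg, shift first"
    s=env.sense();T=np.array(s['tcp_rot']);p=np.array(s['tcp_pos'])
    print('t',round(s['t'],2),'tcp',p.round(4),'j',np.round(s['joint_pos'],1),'F',np.round(s['wrist_force'],1),'w',round(s['width'],4))
    print('scope xy of tcp',wm(p).round(4), 'tool-y deg',np.degrees(np.arctan2(T[1,1],T[0,1])).round(2))
    if pos is not None: print('shift',(T.T@(np.array(pos)-p)/.2).round(4))
    if ydeg is not None:
        a=np.radians(ydeg);y=np.array([np.cos(a),np.sin(a),0]);z=np.array([0,0,-1.]);G=np.c_[np.cross(y,z),y,z]
        print('turn',(np.degrees(R.from_matrix(T.T@G).as_rotvec())/8).round(4))
E
python3 - <<'E'
from h import *; from workcell import env
c=env.calibration('wrist');s=env.sense();T=np.array(s['tcp_rot']);p=np.array(s['tcp_pos'])
o,d=ray(c,c['cx'],c['cy'],True);print('cam in tool',T.T@(o-p),'axis',T.T@d, 'img-right',T.T@cam(c)[0][0])
cs={n:env.calibration(n) for n in ['scene','side']}
# pull bar centre seen: scene crop (205,160) ; side crop (180,425)
A=ray(cs['scene'],235+205/3,210+160/3);B=ray(cs['side'],270+180/3,85+425/3)
M=np.c_[A[1],-B[1]];k=np.linalg.lstsq(M,B[0]-A[0],rcond=None)[0]
P=A[0]+A[1]*k[0];Q=B[0]+B[1]*k[1];print('bar tri',P,Q,'gap',np.linalg.norm(P-Q),'scope',wm(P),'scene@70',onz(cs['scene'],235+205/3,210+160/3,.07))
print('predicted bar',mw(0,-.075,.07))
plan(env,mw(0,-.11,.36),48.4)
E
```

```text
cam in tool [ 0.07479775 -0.00077771  0.03102851] axis [-2.87667226e-01  4.96195892e-04  9.57730297e-01] img-right [ 1.10990339e-03  9.99999367e-01 -1.84720844e-04]
bar tri [0.6511644  0.08076167 0.07013242] [0.65606458 0.07726879 0.06996266] gap 0.006020029880885241 scope [-0.00188834 -0.07289953] scene@70 [0.65113483 0.08072662 0.07      ]
predicted bar [0.65118069 0.07793721 0.07      ]
t 0.15 tcp [0.151  0.5028 0.4043] j [ 60.5  18.   85.8  -0.   76.3 -12.8] F [ 0.4  0.1 -0.5] w 0.0854
scope xy of tcp [-0.6561 -0.0896] tool-y deg 73.28
shift [-2.9324 -1.4735  0.2222]
turn [-7.2000e-03  2.0000e-04  3.1101e+00]
```

```bash
python3 -m creep '[[-0.2,-0.1,0.01,0,0,0],[-0.2,-0.1,0.01,0,0,0],[-0.2,-0.1,0.01,0,0,0],[-0.2,-0.1,0.01,0,0,0],[-0.2,-0.1,0.01,0,0,0],[-0.2,-0.1,0.01,0,0,0],[-0.2,-0.1,0.01,0,0,0],[-0.2,-0.1,0.01,0,0,0],[-0.2,-0.1,0.01,0,0,0],[-0.2,-0.1,0.01,0,0,0]]' 0 60
python3 -m creep '[[-0.186,-0.094,0.02,0,0,0],[-0.186,-0.094,0.02,0,0,0],[-0.186,-0.094,0.02,0,0,0],[-0.186,-0.094,0.02,0,0,0],[-0.186,-0.094,0.02,0,0,0],[0,0,0,0,0,0.78],[0,0,0,0,0,0.78],[0,0,0,0,0,0.78],[0,0,0,0,0,0.77],[0,0,0,0,0,0]]'
python3 - <<'E'
from h import *; from workcell import env
plan(env,mw(0,-.075,.225),48.4)
c=env.calibration('wrist');cv2.imwrite('pics/w1.png',env.get_image('wrist')[:,:,::-1])
for y in (-.045,0,.045): print(proj(c,mw(y,-.075,.07),True))
print([proj(c,mw(*q,.026),True).round(1).tolist() for q in [(-.11,-.2),(.11,-.2)]])
import json
json.dump({k:np.array(v).tolist() for k,v in c.items()},open('w1.json','w'))
E
```

```text
t: 1.15
tcp_pos: [0.4777, 0.1946, 0.3845]
tcp_rot: [[-0.958, 0.288, -0.0], [0.288, 0.958, 0.0], [0.0, -0.0, -1.0]]
wrist_force: [0.2, 0.9, 0.4]
width: 0.085
t: 2.15
tcp_pos: [0.6277, 0.0526, 0.3643]
tcp_rot: [[-0.747, 0.665, -0.001], [0.665, 0.747, 0.0], [0.001, -0.0, -1.0]]
wrist_force: [0.0, 0.3, -0.1]
width: 0.0847
t 2.15 tcp [0.6277 0.0526 0.3643] j [ -5.8  33.   69.3   0.   77.7 -54.2] F [ 0.   0.3 -0.1] w 0.0847
scope xy of tcp [-0.0007 -0.1095] tool-y deg 48.35
shift [-0.004   0.1728  0.6965]
turn [-0.0029 -0.0042 -0.0068]
[370.37023207 172.98078124]
[368.48748597 233.5630341 ]
[366.01377651 289.05705514]
[[213.1, 92.2], [228.6, 329.8]]
```

View pics/w1.png

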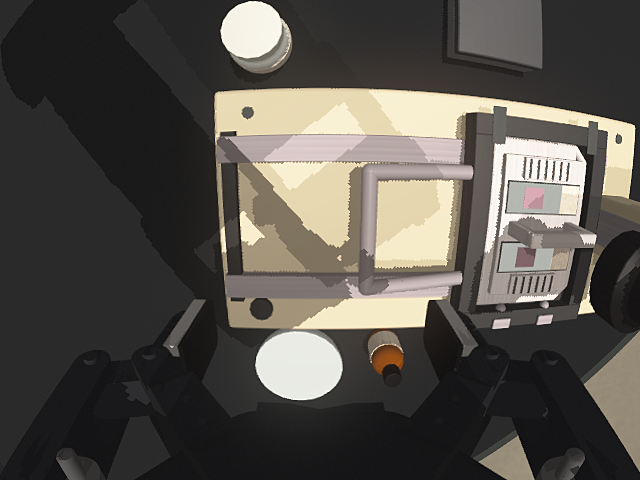

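The wrist view shows the pull bar at column about 369, rows 172–285, which matches the prediction. The carrier is white, with its cut corners on the right at about (583,152) and (580,300), towards the column, so it is back to front as described. The plungers are at about (503,322) and (545,320). Next I pinch the bar.

```bash
python3 -m creep '[[0,0.086,0,0,0,0],[0,0.086,0,0,0,0],[0,0,0.13,0,0,0],[0,0,0.13,0,0,0],[0,0,0.13,0,0,0],[0,0,0.13,0,0,0],[0,0,0.1,0,0,0],[0,0,0.05,0,0,0],[0,0,0,0,0,0],[0,0,0,0,0,0]]' 0
python3 - <<'E'
from h import *; from workcell import env
plan(env,mw(0,-.075,.227),48.4)
cv2.imwrite('pics/w2.png',env.get_image('wrist')[:,:,::-1])
E
```

```text
t: 3.2
tcp_pos: [0.6508, 0.0784, 0.2317]
tcp_rot: [[-0.748, 0.663, 0.001], [0.663, 0.748, -0.0], [-0.001, 0.001, -1.0]]
wrist_force: [-0.5, -1.0, 1.0]
width: 0.0852
t 3.2 tcp [0.6508 0.0784 0.2317] j [ -3.4  43.6  71.8  -0.   64.5 -51.8] F [-0.5 -1.   1. ] w 0.0852
scope xy of tcp [-0.0006 -0.0749] tool-y deg 48.45
shift [-0.0028 -0.0005  0.0236]
turn [0.0062 0.0082 0.0067]
```

View pics/w2.png

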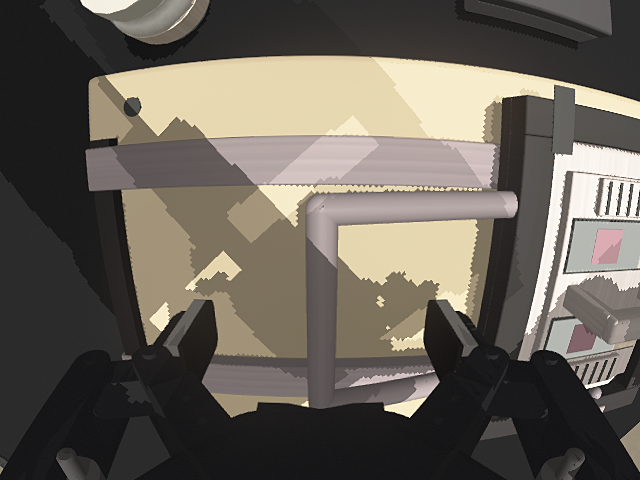

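The bar sits between the jaws at column about 321, right on the tool axis. I close on it and pull.

```bash
python3 -m creep '[[0,0,0.015,0,0,0],[0,0,0,0,0,0],[0,0,0,0,0,0],[0,0,0,0,0,0],[0,0,0,0,0,0],[0,0,0,0,0,0],[0,0,0,0,0,0],[0,0,0,0,0,0],[0,0,0,0,0,0],[0,0,0,0,0,0]]' 1 60
python3 -m creep '[[0,-0.03,0,0,0,0],[0,-0.07,0,0,0,0],[0,-0.1,0,0,0,0],[0,-0.1,0,0,0,0],[0,-0.1,0,0,0,0],[0,-0.1,0,0,0,0],[0,-0.1,0,0,0,0],[0,-0.1,0,0,0,0],[0,-0.05,0,0,0,0],[0,-0.02,0,0,0,0]]'
python3 - <<'E'
from h import *; from workcell import env
plan(env,mw(0,-.235,.227),48.4)
E
```

```text
t: 4.25
tcp_pos: [0.6506, 0.0784, 0.228]
tcp_rot: [[-0.748, 0.664, 0.0], [0.664, 0.748, 0.0], [-0.0, 0.0, -1.0]]
wrist_force: [-1.0, 1.7, 3.5]
width: 0.0097
t: 5.25
tcp_pos: [0.5477, -0.0374, 0.2279]
tcp_rot: [[-0.747, 0.665, 0.0], [0.665, 0.747, 0.0], [0.0, 0.0, -1.0]]
wrist_force: [0.7, 3.4, 3.8]
width: 0.0096
t 5.25 tcp [ 0.5477 -0.0374  0.2279] j [-16.1  32.4  93.    0.   54.6 -64.5] F [0.7 3.4 3.8] w 0.0096
scope xy of tcp [-0.0007 -0.23  ] tool-y deg 48.34
shift [-0.0037 -0.0252  0.0047]
turn [ 0.0015 -0.0012 -0.0071]
```

```bash
python3 -m creep '[[0,-0.01,0,0,0,0],[0,-0.01,0,0,0,0],[0,-0.005,0,0,0,0],[0,-0.005,0,0,0,0],[0,0,0,0,0,0],[0,0,0,0,0,0],[0,0,0,0,0,0],[0,0,0,0,0,0],[0,0,0,0,0,0],[0,0,0,0,0,0]]'
python3 - <<'E'
from h import *; from workcell import env
plan(env,mw(0,-.235,.227),48.4)
cv2.imwrite('pics/w3.png',env.get_image('wrist')[:,:,::-1])
E
```

```text
t: 6.25
tcp_pos: [0.5445, -0.0408, 0.2279]
tcp_rot: [[-0.748, 0.664, 0.001], [0.664, 0.748, 0.001], [-0.0, 0.001, -1.0]]
wrist_force: [1.6, 5.2, 5.3]
width: 0.0099
t 6.25 tcp [ 0.5445 -0.0408  0.2279] j [-16.6  32.1  93.6   0.1  54.3 -65. ] F [1.6 5.2 5.3] w 0.0099
scope xy of tcp [-0.0008 -0.2346] tool-y deg 48.41
shift [-0.0042 -0.002   0.0047]
turn [0.0078 0.0031 0.0017]
```

View pics/w3.png

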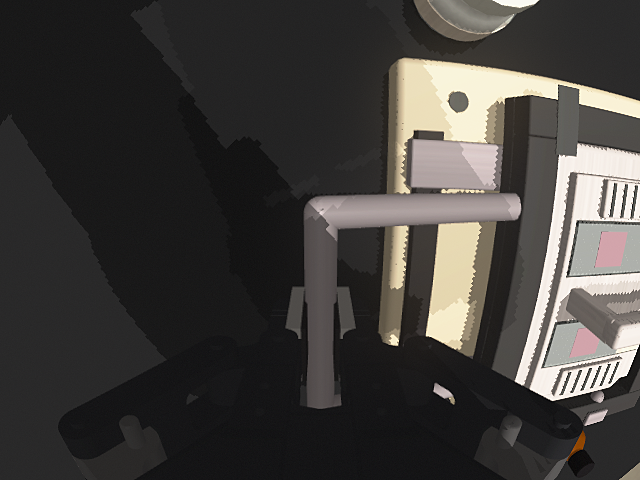

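```bash
python3 -m creep '[[0,-0.01,0,0,0,0],[0,-0.01,0,0,0,0],[0,-0.005,0,0,0,0],[0,0,0,0,0,0],[0,0,0,0,0,0],[0,0,0,0,0,0],[0,0,0,0,0,0],[0,0,0,0,0,0],[0,0,0,0,0,0],[0,0,0,0,0,0]]'
python3 - <<'E'
from h import *; from workcell import env
plan(env,mw(0,-.235,.227),48.4)
E
```

```text
t: 7.3
tcp_pos: [0.5429, -0.0419, 0.228]
tcp_rot: [[-0.747, 0.664, 0.01], [0.664, 0.747, 0.006], [-0.004, 0.011, -1.0]]
wrist_force: [24.3, 28.4, -5.8]
width: 0.0103
t 7.3 tcp [ 0.5429 -0.0419  0.228 ] j [-16.8  31.9  93.9   0.6  53.8 -65.5] F [24.3 28.4 -5.8] w 0.0103
scope xy of tcp [-0.0013 -0.2365] tool-y deg 48.36
shift [-0.0066  0.0073  0.0053]
turn [ 0.0773  0.0258 -0.0045]
```

The wrist force rose to 37 N, so the stage is at its front stop. I back off, release, lift, and turn 90° while moving over the carrier.

```bash
python3 -m creep '[[0,0.015,0,0,0,0],[0,0,0,0,0,0],[0,0,0,0,0,0],[0,0,0,0,0,0],[0,0,0,0,0,0],[0,0,-0.05,0,0,0],[0,0,-0.15,0,0,0],[0,0,-0.2,0,0,0],[0,0,-0.2,0,0,0],[0,0,-0.2,0,0,0]]' 0 60
python3 -m creep '[[0,0.1,0,0,0,-0.95],[0,0,0,0,0,-0.95],[0,0,0,0,0,-0.95],[0,0,0,0,0,-0.95],[0,0,0,0,0,-0.95],[0,0,0,0,0,-0.95],[0,0,0,0,0,-0.95],[0,0,0,0,0,-0.95],[0,0,0,0,0,-0.95],[0,0,0,0,0,-0.95]]'
python3 - <<'E'
from h import *; from workcell import env
plan(env,mw(0,-.08,.39),138.4)
E
```

```text
t: 8.3
tcp_pos: [0.5425, -0.0427, 0.3902]
tcp_rot: [[-0.748, 0.664, 0.001], [0.664, 0.748, -0.0], [-0.001, 0.0, -1.0]]
wrist_force: [0.6, 0.7, 0.3]
width: 0.0858
t: 9.3
tcp_pos: [0.556, -0.0279, 0.3885]
tcp_rot: [[-0.822, -0.569, 0.001], [-0.569, 0.822, -0.0], [-0.0, -0.001, -1.0]]
wrist_force: [-0.3, -0.3, -0.2]
width: 0.0852
t 9.3 tcp [ 0.556  -0.0279  0.3885] j [ -14.9   22.6   81.7   -0.    75.7 -139.6] F [-0.3 -0.3 -0.2] w 0.0852
scope xy of tcp [-0.0008 -0.2173] tool-y deg 124.71
shift [-0.6679  0.1581 -0.0073]
turn [-0.0043  0.0019 -1.7117]
```

```bash
python3 -m creep '[[-0.13,0.03,0,0,0,0],[-0.13,0.03,0,0,0,0],[-0.13,0.03,0,0,0,0],[-0.13,0.03,0,0,0,0],[-0.13,0.03,0,0,0,0],[0,0,0,0,0,-0.86],[0,0,0,0,0,-0.85],[0,0,0,0,0,0],[0,0,0,0,0,0],[0,0,0,0,0,0]]'
python3 - <<'E'
from h import *; from workcell import env
plan(env,mw(-.0015,-.08,.30),138.4)
c=env.calibration('wrist');cv2.imwrite('pics/w4.png',env.get_image('wrist')[:,:,::-1])
import json
json.dump({k:np.array(v).tolist() for k,v in c.items()},open('w4.json','w'))
for q in [(-.0015,-.114,.1),(-.0015,-.046,.1),(-.0935,-.1505,.06),(.0935,-.1505,.06),(.0935,-.0095,.06)]: print(q,proj(c,mw(*q),True))
E
```

```text
t: 10.3
tcp_pos: [0.6465, 0.0702, 0.388]
tcp_rot: [[-0.67, -0.742, 0.0], [-0.742, 0.67, -0.0], [-0.0, -0.0, -1.0]]
wrist_force: [-0.2, -0.2, 0.9]
width: 0.0857
t 10.3 tcp [0.6465 0.0702 0.388 ] j [  -4.1   34.9   62.8   -0.    82.4 -142. ] F [-0.2 -0.2  0.9] w 0.0857
scope xy of tcp [ 0.0016 -0.0839] tool-y deg 137.94
shift [-0.0193  0.0157  0.4402]
turn [-0.0016  0.0008 -0.0581]
(-0.0015, -0.114, 0.1) [322.71002045 193.66504117]
(-0.0015, -0.046, 0.1) [323.12130034 283.2991953 ]
(-0.0935, -0.1505, 0.06) [434.88141863 142.34476478]
(0.0935, -0.1505, 0.06) [205.66347388 143.81497469]
(0.0935, -0.0095, 0.06) [218.82310916 301.77543861]
```

View pics/w4.png

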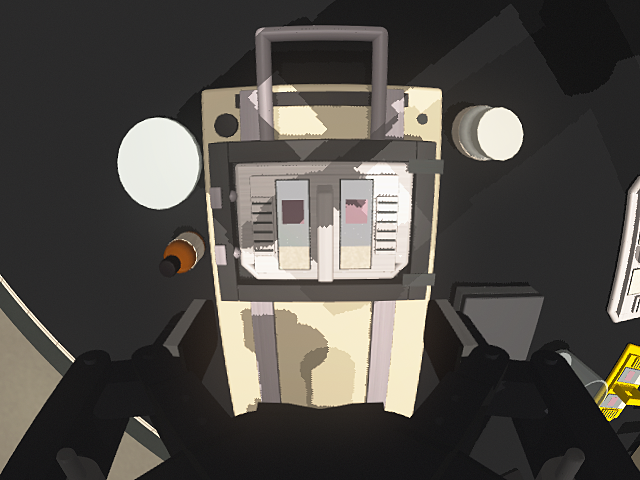

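The grip bar shows at column about 324.5, rows 185–282. The pocket's outer corners are at (209,142), (436,140) and (218,300), within 2–3 px of the predictions. I'll go lower and measure the grip accurately.

```bash
sed -i 's/ORG=np.array(\[0.7010,0.1340\])/ORG=np.array([0.7010,0.1340])+np.array([0.747*-.0012+0.664*-.0015,-0.664*-.0012+0.747*-.0015])/' h.py
python3 -m creep '[[-0.008,0.019,0.1,0,0,-0.058],[0,0,0.1,0,0,0],[0,0,0.1,0,0,0],[0,0,0.1,0,0,0],[0,0,0.04,0,0,0],[0,0,0,0,0,0],[0,0,0,0,0,0],[0,0,0,0,0,0],[0,0,0,0,0,0],[0,0,0,0,0,0]]'
python3 - <<'E'
from h import *; from workcell import env
plan(env,mw(-.0015,-.08,.246),138.4)
c=env.calibration('wrist');im=env.get_image('wrist')[:,:,::-1];cv2.imwrite('pics/w5.png',im)
import json
json.dump({k:np.array(v).tolist() for k,v in c.items()},open('w5.json','w'))
for q in [(-.0015,-.114,.1),(-.0015,-.046,.1),(-.0935,-.1505,.06),(.0935,-.1505,.06),(.0935,-.0095,.06),(-.0935,-.0095,.06)]: print(q,proj(c,mw(*q),True))
E
```

```text
t: 11.35
tcp_pos: [0.6448, 0.0741, 0.3002]
tcp_rot: [[-0.662, -0.749, 0.001], [-0.749, 0.662, -0.0], [-0.0, -0.001, -1.0]]
wrist_force: [0.4, -0.2, -0.2]
width: 0.0854
t 11.35 tcp [0.6448 0.0741 0.3002] j [  -3.8   38.6   69.8   -0.    71.6 -142.3] F [ 0.4 -0.2 -0.2] w 0.0854
scope xy of tcp [-0.001  -0.0806] tool-y deg 138.54
shift [-0.0027  0.0027  0.271 ]
turn [-0.0044  0.0033  0.0178]
(-0.0015, -0.114, 0.1) [319.19741371 218.47155078]
(-0.0015, -0.046, 0.1) [318.79906848 342.79391603]
(-0.0935, -0.1505, 0.06) [475.55637089 144.52905459]
(0.0935, -0.1505, 0.06) [159.50856057 143.66538093]
(0.0935, -0.0095, 0.06) [184.23552461 350.23082028]
(-0.0935, -0.0095, 0.06) [449.86109538 351.69728947]
```

View pics/w5.png

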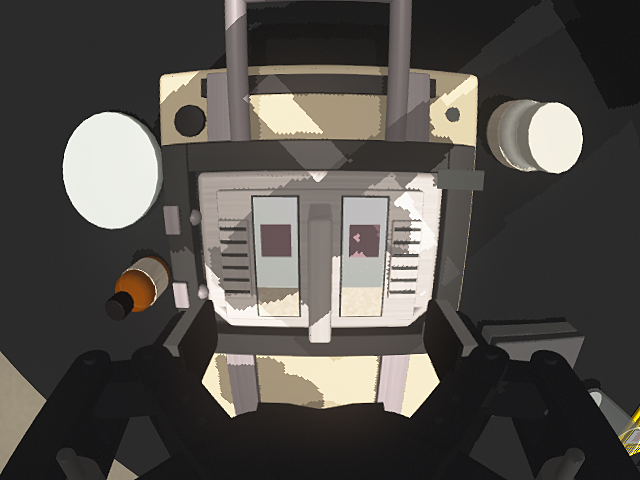

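Run:
```python
import cv2
a=cv2.imread('pics/w5.png')
cv2.imwrite('pics/c5.png',cv2.resize(a[130:360,150:490],None,fx=2.3,fy=2.3,interpolation=cv2.INTER_CUBIC))
cv2.imwrite('pics/c5b.png',cv2.resize(a[185:360,285:355],None,fx=3.4,fy=3.4,interpolation=cv2.INTER_CUBIC))
```

```text
(no output)
```

View pics/c5.png

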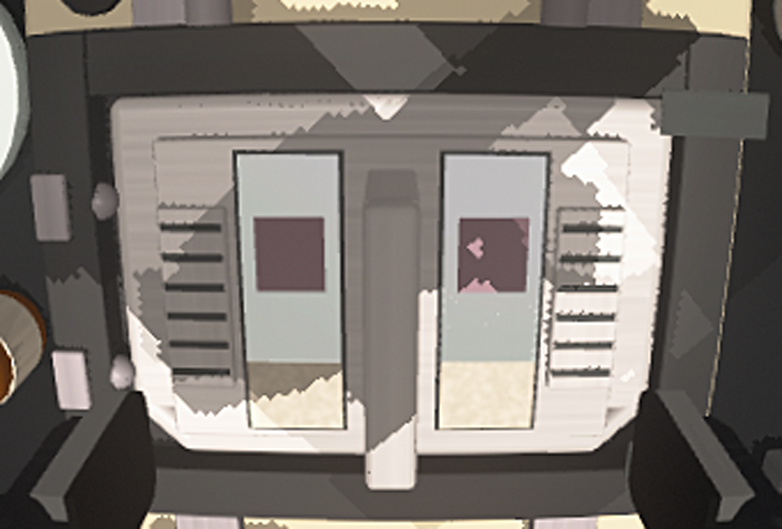

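View pics/c5b.png

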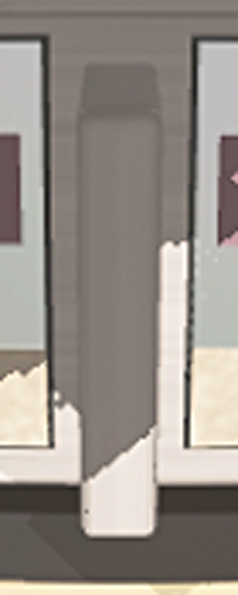

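The grip's top face runs over rows 218.8–343 at column 320, against a prediction of 218.5–342.8 at 319, so it is within 0.6 mm. I descend and grip.

```bash
python3 -m creep '[[-0.004,0.005,0.05,0,0,0.018],[0,0,0.1,0,0,0],[0,0,0.08,0,0,0],[0,0,0.04,0,0,0],[0,0,0,0,0,0],[0,0,0,0,0,0],[0,0,0,0,0,0],[0,0,0,0,0,0],[0,0,0,0,0,0],[0,0,0,0,0,0]]' 0
python3 -m creep '[[0,0,0,0,0,0],[0,0,0,0,0,0],[0,0,0,0,0,0],[0,0,0,0,0,0],[0,0,0,0,0,0],[0,0,0,0,0,0],[0,0,0,0,0,0],[0,0,0,0,0,0],[0,0,0,0,0,0],[0,0,0,0,0,0]]' 1 110
python3 - <<'E'
from h import *; from workcell import env
plan(env,mw(-.002,-.08,.246),138.4)
c=env.calibration('wrist');im=env.get_image('wrist')[:,:,::-1];cv2.imwrite('pics/w6.png',im)
E
```

```text
t: 12.4
tcp_pos: [0.6446, 0.0754, 0.2459]
tcp_rot: [[-0.664, -0.748, 0.0], [-0.748, 0.664, -0.0], [-0.0, -0.0, -1.0]]
wrist_force: [-1.1, 0.3, -0.5]
width: 0.0852
t: 13.4
tcp_pos: [0.6452, 0.0747, 0.2461]
tcp_rot: [[-0.664, -0.748, 0.003], [-0.748, 0.664, -0.001], [-0.001, -0.003, -1.0]]
wrist_force: [5.0, -3.8, -1.0]
width: 0.01
t 13.4 tcp [0.6452 0.0747 0.2461] j [-3.700e+00  4.190e+01  7.260e+01 -1.000e-01  6.540e+01 -1.421e+02] F [ 5.  -3.8 -1. ] w 0.01
scope xy of tcp [-0.0011 -0.0799] tool-y deg 138.38
shift [0.0005 0.0043 0.0003]
turn [-0.0221  0.0083 -0.0027]
```

View pics/w6.png

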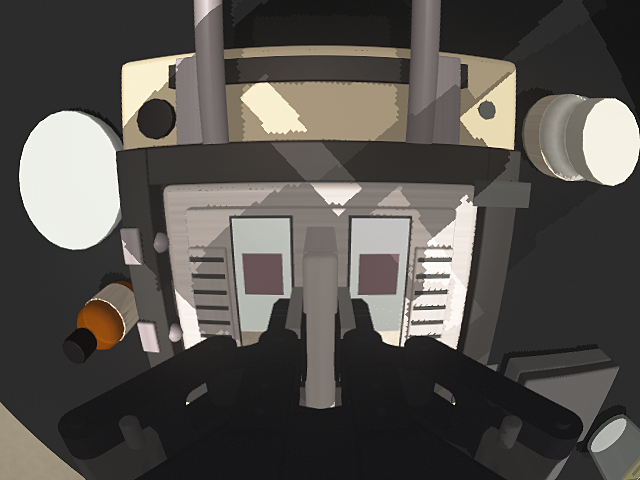

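The grip bar is held at opening 10 mm. I lift straight up.

```bash
python3 -m creep '[[0,0,-0.01,0,0,0],[0,0,-0.015,0,0,0],[0,0,-0.02,0,0,0],[0,0,-0.025,0,0,0],[0,0,-0.03,0,0,0],[0,0,-0.05,0,0,0],[0,0,-0.06,0,0,0],[0,0,-0.06,0,0,0],[0,0,-0.05,0,0,0],[0,0,-0.03,0,0,0]]'
python3 - <<'E'
from h import *; from workcell import env
plan(env,[.6452,.0747,.316],138.4+179.99)
c=env.calibration('wrist');im=env.get_image('wrist')[:,:,::-1];cv2.imwrite('pics/w7.png',im)
E
```

```text
t: 14.45
tcp_pos: [0.6446, 0.0754, 0.3173]
tcp_rot: [[-0.664, -0.748, 0.002], [-0.748, 0.664, -0.0], [-0.001, -0.001, -1.0]]
wrist_force: [-0.2, 0.2, -3.1]
width: 0.01
t 14.45 tcp [0.6446 0.0754 0.3173] j [  -3.6   37.6   68.8    0.    73.5 -142.1] F [-0.2  0.2 -3.1] w 0.01
scope xy of tcp [-0.002  -0.0797] tool-y deg 138.4
shift [ 0.0008 -0.0046  0.0063]
turn [-1.11000e-02 -1.36000e-02 -2.24985e+01]
```

View pics/w7.png

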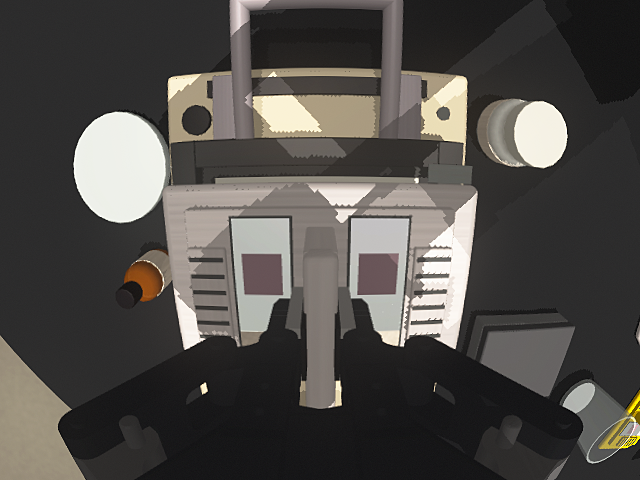

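The carrier is out and level, with 3.1 N of weight on the wrist. I turn it half round.

```bash
python3 -m creep '[[0,0,0,0,0,0.4],[0,0,0,0,0,0.9],[0,0,0,0,0,0.9],[0,0,0,0,0,0.9],[0,0,0,0,0,0.9],[0,0,0,0,0,0.9],[0,0,0,0,0,0.9],[0,0,0,0,0,0.9],[0,0,0,0,0,0.9],[0,0,0,0,0,0.9]]'
python3 -m creep '[[0,0,0,0,0,0.9],[0,0,0,0,0,0.9],[0,0,0,0,0,0.9],[0,0,0,0,0,0.9],[0,0,0,0,0,0.9],[0,0,0,0,0,0.9],[0,0,0,0,0,0.9],[0,0,0,0,0,0.9],[0,0,0,0,0,0.9],[0,0,0,0,0,0.9]]'
python3 -m creep '[[0,0,0,0,0,0.9],[0,0,0,0,0,0.9],[0,0,0,0,0,0.9],[0,0,0,0,0,0.9],[0,0,0,0,0,0.4],[0,0,0,0,0,0],[0,0,0,0,0,0],[0,0,0,0,0,0],[0,0,0,0,0,0],[0,0,0,0,0,0]]'
python3 - <<'E'
from h import *; from workcell import env
plan(env,[.6452,.0747,.316],-41.6)
c=env.calibration('wrist');im=env.get_image('wrist')[:,:,::-1];cv2.imwrite('pics/w8.png',im)
E
```

```text
t: 15.5
tcp_pos: [0.6446, 0.0754, 0.3153]
tcp_rot: [[-0.94, 0.34, -0.001], [0.34, 0.94, 0.0], [0.001, -0.0, -1.0]]
wrist_force: [0.7, -0.5, -3.0]
width: 0.01
t: 16.5
tcp_pos: [0.6445, 0.0754, 0.3153]
tcp_rot: [[0.033, 0.999, -0.001], [0.999, -0.033, 0.0], [0.0, -0.001, -1.0]]
wrist_force: [-0.2, 0.2, -3.5]
width: 0.01
t: 17.5
tcp_pos: [0.6446, 0.0754, 0.3157]
tcp_rot: [[0.553, 0.833, -0.0], [0.833, -0.553, -0.0], [-0.0, -0.0, -1.0]]
wrist_force: [0.0, 0.6, -2.8]
width: 0.01
t 17.5 tcp [0.6446 0.0754 0.3157] j [-3.7 37.7 68.8 -0.  73.4 29.9] F [ 0.   0.6 -2.8] w 0.01
scope xy of tcp [-0.002  -0.0798] tool-y deg -33.57
shift [-0.0012  0.0045 -0.0017]
turn [-4.0000e-04  6.0000e-04  1.0034e+00]
```

View pics/w8.png

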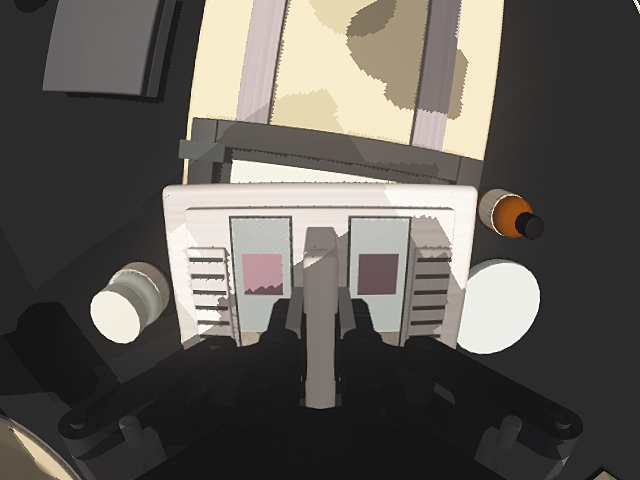

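The carrier hasn't moved in the jaws. I finish the turn, trim the position and lower to just above the plungers.

```bash
python3 -m creep '[[-0.001,0.008,0,0,0,0.6],[0,0,0,0,0,0.403],[0,0,0.06,0,0,0],[0,0,0.06,0,0,0],[0,0,0.06,0,0,0],[0,0,0.05,0,0,0],[0,0,0.03,0,0,0],[0,0,0.01,0,0,0],[0,0,0,0,0,0],[0,0,0,0,0,0]]'
python3 - <<'E'
from h import *; from workcell import env
plan(env,[.6452,.0747,.2461],-41.6)
c=env.calibration('wrist');im=env.get_image('wrist')[:,:,::-1];cv2.imwrite('pics/w9.png',im)
E
```

```text
t: 18.55
tcp_pos: [0.6459, 0.0743, 0.2622]
tcp_rot: [[0.664, 0.748, 0.001], [0.748, -0.664, -0.0], [0.001, 0.001, -1.0]]
wrist_force: [0.3, 0.0, -2.8]
width: 0.01
t 18.55 tcp [0.6459 0.0743 0.2622] j [-3.7 40.9 71.6  0.  67.4 37.9] F [ 0.3  0.  -2.8] w 0.01
scope xy of tcp [-0.0003 -0.0797] tool-y deg -41.62
shift [-0.0012 -0.004   0.0805]
turn [ 0.0054 -0.0045 -0.0023]
```

View pics/w9.png

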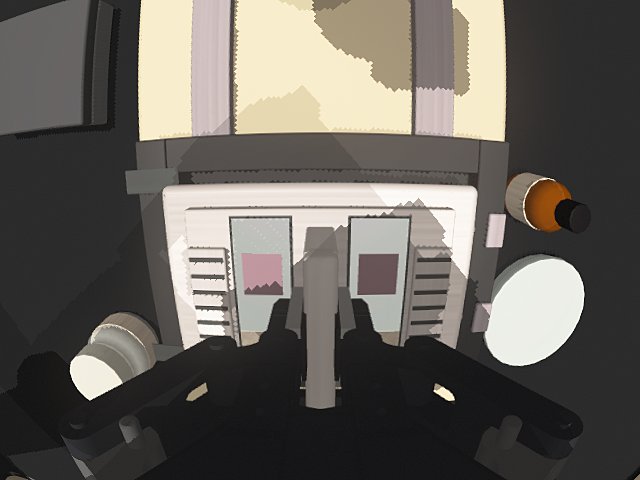

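```bash
python3 -m creep '[[0,0,0.01,0,0,0],[0,0,0.01,0,0,0],[0,0,0.01,0,0,0],[0,0,0.01,0,0,0],[0,0,0.005,0,0,0],[0,0,0,0,0,0],[0,0,0,0,0,0],[0,0,0,0,0,0],[0,0,0,0,0,0],[0,0,0,0,0,0]]'
python3 - <<'E'
from h import *; from workcell import env
plan(env,[.6452,.0747,.2461],-41.6)
print(env.sense()['wrist_torque'])
E
```

```text
t: 19.6
tcp_pos: [0.6461, 0.0755, 0.2547]
tcp_rot: [[0.664, 0.748, 0.004], [0.748, -0.664, 0.002], [0.004, 0.002, -1.0]]
wrist_force: [-1.7, 6.6, 6.7]
width: 0.0105
t 19.6 tcp [0.6461 0.0755 0.2547] j [-3.6 41.4 72.   0.1 66.3 37.9] F [-1.7  6.6  6.7] w 0.0105
scope xy of tcp [-0.001  -0.0787] tool-y deg -41.59
shift [-0.0063 -0.0009  0.0428]
turn [ 0.0138 -0.0295  0.0018]
[ 0.96426568 -0.21714448  0.01528922]
```

```bash
python3 -m creep '[[0.006,-0.003,0,0,0,0],[0,0,0.005,0,0,0],[0,0,0.005,0,0,0],[0,0,0.005,0,0,0],[0,0,0.005,0,0,0],[0,0,0.005,0,0,0],[0,0,0.005,0,0,0],[0,0,0,0,0,0],[0,0,0,0,0,0],[0,0,0,0,0,0]]'
python3 - <<'E'
from h import *; from workcell import env
plan(env,[.6452,.0747,.2461],-41.6)
print(env.sense()['wrist_torque'])
E
```

```text
t: 20.6
tcp_pos: [0.6468, 0.0756, 0.2469]
tcp_rot: [[0.664, 0.747, 0.004], [0.747, -0.664, 0.0], [0.003, 0.002, -1.0]]
wrist_force: [8.1, 1.6, -1.3]
width: 0.0099
t 20.6 tcp [0.6468 0.0756 0.2469] j [-3.6 42.  72.2  0.  65.6 38. ] F [ 8.1  1.6 -1.3] w 0.0099
scope xy of tcp [-0.0005 -0.0782] tool-y deg -41.64
shift [-0.0086 -0.0029  0.0041]
turn [ 0.0175 -0.0187 -0.0051]
[ 0.38524289 -1.14530475 -0.02654528]
```

```bash
python3 -m creep '[[0,-0.002,0.005,0,0,0],[0,0,0.005,0,0,0],[0,0,0.005,0,0,0],[0,0,0.003,0,0,0],[0,0,0,0,0,0],[0,0,0,0,0,0],[0,0,0,0,0,0],[0,0,0,0,0,0],[0,0,0,0,0,0],[0,0,0,0,0,0]]'
python3 - <<'E'
from h import *; from workcell import env
plan(env,[.6452,.0747,.2461],-41.6)
print(env.sense()['wrist_torque'])
c=env.calibration('wrist');im=env.get_image('wrist')[:,:,::-1];cv2.imwrite('pics/w10.png',im)
E
```

```text
t: 21.6
tcp_pos: [0.6464, 0.0761, 0.246]
tcp_rot: [[0.664, 0.748, 0.005], [0.748, -0.664, 0.0], [0.003, 0.004, -1.0]]
wrist_force: [-0.6, 2.4, 16.8]
width: 0.0101
t 21.6 tcp [0.6464 0.0761 0.246 ] j [-3.6 42.  72.3  0.  65.4 38. ] F [-0.6  2.4 16.8] w 0.0101
scope xy of tcp [-0.0011 -0.078 ] tool-y deg -41.61
shift [-0.0094  0.0001 -0.0007]
turn [ 0.0263 -0.0241 -0.0015]
[ 0.34951537  0.1687509  -0.00658956]
```

View pics/w10.png

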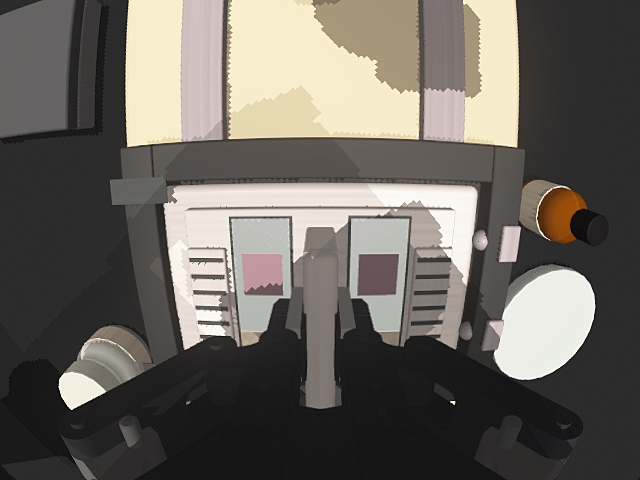

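The TCP bottomed at z=0.246, the starting seated height, with 17 N. Both plunger balls show above the flange at (481,240) and (466,330). I release, rise and look.

```bash
python3 -m creep '[[0,0,-0.013,0,0,0],[0,0,0,0,0,0],[0,0,0,0,0,0],[0,0,0,0,0,0],[0,0,0,0,0,0],[0,0,-0.03,0,0,0],[0,0,-0.07,0,0,0],[0,0,-0.15,0,0,0],[0,0,-0.1,0,0,0],[0,0,0,0,0,0]]' 0
python3 - <<'E'
from h import *; from workcell import env
plan(env,mw(.0495,-.079,.29),-41.6)
c=env.calibration('wrist');im=env.get_image('wrist')[:,:,::-1];cv2.imwrite('pics/w11.png',im)
# height check of pads by known layout: project pad corners if home
for sx in(1,-1):
  for dx in(-.009,.009):
    for dy in(-.025,.025): print(sx,dx,dy,proj(c,mw(-.0015+sx*.051+dx,-.079+dy,.064),True).round(1))
print('bar pred',[proj(c,mw(-.0015,-.079+d,.1),True).round(1) for d in(-.034,.034)])
E
python3 - <<'E'
import cv2
a=cv2.imread('pics/w11.png');cv2.imwrite('pics/c11.png',cv2.resize(a[100:380,130:510],None,fx=2.1,fy=2.1,interpolation=cv2.INTER_CUBIC))
E
```

```text
t: 22.65
tcp_pos: [0.6462, 0.076, 0.3201]
tcp_rot: [[0.664, 0.748, 0.007], [0.748, -0.664, -0.0], [0.004, 0.006, -1.0]]
wrist_force: [-0.2, -0.3, 0.3]
width: 0.0854
t 22.65 tcp [0.6462 0.076  0.3201] j [-3.6 37.7 68.3  0.  73.6 38. ] F [-0.2 -0.3  0.3] w 0.0854
scope xy of tcp [-0.0012 -0.0783] tool-y deg -41.62
shift [-0.0042  0.2528  0.152 ]
turn [ 0.0396 -0.031  -0.0018]
1 -0.009 -0.025 [382.  283.3]
1 -0.009 0.025 [386.1 209.6]
1 0.009 -0.025 [408.2 282.8]
1 0.009 0.025 [413.7 209.9]
-1 -0.009 -0.025 [229.7 283. ]
-1 -0.009 0.025 [224.1 209.9]
-1 0.009 -0.025 [255.9 283.4]
-1 0.009 0.025 [251.9 209.6]
bar pred [array([319.2, 322.4]), array([319.2, 206.6])]
```

View pics/c11.png

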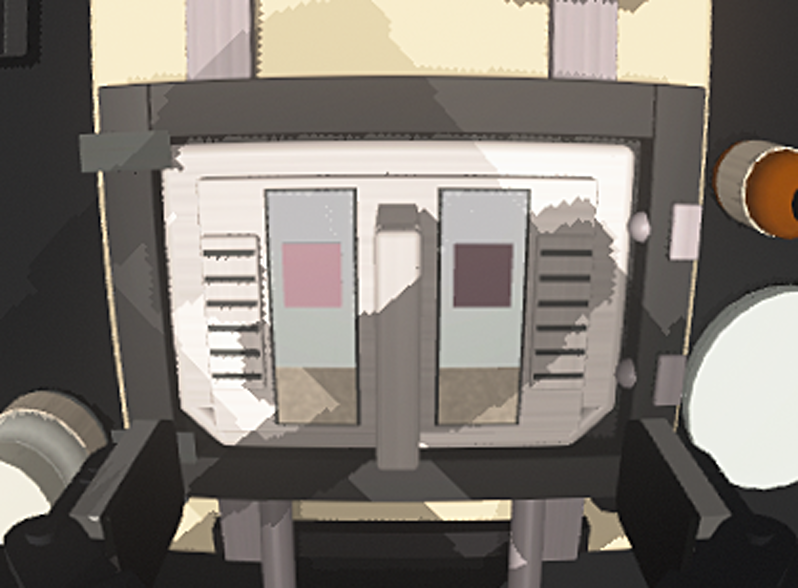

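The carrier is home the right way round: the cut corners are at the bottom, towards the pull bar, and both balls are over the flange. To be sure of it, I press the plunger-end pad with shut fingers.

```bash
python3 -m creep '[[-0.004,0.12,0,0.04,-0.03,0],[0,0.133,0,0,0,0],[0,0,0,0,0,0],[0,0,0,0,0,0],[0,0,0.1,0,0,0],[0,0,0.1,0,0,0],[0,0,0.1,0,0,0],[0,0,0.05,0,0,0],[0,0,0.04,0,0,0],[0,0,0,0,0,0]]' 1 60
python3 -m creep '[[0,0,0.01,0,0,0],[0,0,0.01,0,0,0],[0,0,0.008,0,0,0],[0,0,0.007,0,0,0],[0,0,0.005,0,0,0],[0,0,0,0,0,0],[0,0,0,0,0,0],[0,0,0,0,0,0],[0,0,0,0,0,0],[0,0,0,0,0,0]]'
python3 - <<'E'
from h import *; from workcell import env
plan(env,mw(.0495,-.079,.237),-41.6)
E
```

```text
t: 23.7
tcp_pos: [0.6826, 0.0422, 0.2383]
tcp_rot: [[0.664, 0.748, -0.006], [0.748, -0.664, 0.001], [-0.003, -0.005, -1.0]]
wrist_force: [0.0, 0.2, -0.3]
width: 0.0002
t: 24.7
tcp_pos: [0.6832, 0.0433, 0.2373]
tcp_rot: [[0.663, 0.748, 0.002], [0.748, -0.663, 0.002], [0.003, -0.0, -1.0]]
wrist_force: [-12.3, 7.7, 40.0]
width: -0.0001
t 24.7 tcp [0.6832 0.0433 0.2373] j [-6.2 46.7 65.   0.1 68.2 35.3] F [-12.3   7.7  40. ] w -0.0001
scope xy of tcp [ 0.0481 -0.0781] tool-y deg -41.56
shift [-0.0043  0.0069  0.0013]
turn [-0.0012 -0.0183  0.0047]
```

Pad_a's top is at z=0.0643 under 40 N, so that end is home. I check pad_b the same way, rising over the grip first.

```bash
python3 -m creep '[[0,0,-0.1,0,0,0],[0,0,-0.15,0,0,0],[0,0,-0.15,0,0,0],[0,-0.17,0,0,0,0],[0,-0.17,0,0,0,0],[0,-0.17,0,0,0,0],[0,0,0.15,0,0,0],[0,0,0.12,0,0,0],[0,0,0.08,0,0,0],[0,0,0,0,0,0]]' 1
python3 - <<'E'
from h import *; from workcell import env
plan(env,mw(-.0525,-.079,.237),-41.6)
E
```

```text
t: 25.7
tcp_pos: [0.6061, 0.1096, 0.2391]
tcp_rot: [[0.664, 0.748, -0.008], [0.748, -0.664, 0.001], [-0.005, -0.007, -1.0]]
wrist_force: [-0.2, 0.5, -0.1]
width: 0.0003
t 25.7 tcp [0.6061 0.1096 0.2391] j [-0.6 38.7 79.7  0.  62.1 41. ] F [-0.2  0.5 -0.1] w 0.0003
scope xy of tcp [-0.0535 -0.0797] tool-y deg -41.61
shift [0.0037 0.0052 0.0105]
turn [-0.0473  0.0367 -0.0017]
```

```bash
python3 -m creep '[[0,0,0.008,-0.05,0.04,0],[0,0,0.006,0,0,0],[0,0,0.005,0,0,0],[0,0,0.005,0,0,0],[0,0,0,0,0,0],[0,0,0,0,0,0],[0,0,0,0,0,0],[0,0,0,0,0,0],[0,0,0,0,0,0],[0,0,0,0,0,0]]'
python3 - <<'E'
from h import *; from workcell import env
plan(env,mw(-.03,-.29,.35),-41.6)
E
```

```text
t: 26.7
tcp_pos: [0.6065, 0.1097, 0.2374]
tcp_rot: [[0.664, 0.748, 0.004], [0.748, -0.664, 0.0], [0.003, 0.003, -1.0]]
wrist_force: [-5.1, 0.9, 12.1]
width: -0.0002
t 26.7 tcp [0.6065 0.1097 0.2374] j [-0.6 38.7 79.9  0.  61.2 41. ] F [-5.1  0.9 12.1] w -0.0002
scope xy of tcp [-0.0533 -0.0794] tool-y deg -41.61
shift [-1.0512  0.1178 -0.5657]
turn [ 0.0202 -0.0211 -0.0018]
```

Both pads are at 64.4 mm, so the carrier is home at both ends. I rise, go in front of the pull bar and come down.

```bash
python3 -m creep '[[0,0,-0.15,0,0,0],[0,0,-0.2,0,0,0],[0,0,-0.2,0,0,0],[-0.17,0.05,0,0,0,0],[-0.2,0.06,0,0,0,0],[-0.2,0.06,0,0,0,0],[-0.2,0.06,0,0,0,0],[-0.2,0.04,0,0,0,0],[-0.05,0,0,0,0,0],[0,0,0,0,0,0]]' 1
python3 - <<'E'
from h import *; from workcell import env
plan(env,mw(0,-.28,.228),-41.6)
c=env.calibration('wrist');im=env.get_image('wrist')[:,:,::-1];cv2.imwrite('pics/w12.png',im)
print([proj(c,mw(x,-.235,.07),True) for x in (-.045,.045)])
E
```

```text
t: 27.7
tcp_pos: [0.5106, -0.0797, 0.3456]
tcp_rot: [[0.666, 0.746, 0.003], [0.746, -0.666, -0.0], [0.002, 0.002, -1.0]]
wrist_force: [-0.8, 0.4, 0.4]
width: 0.0001
t 27.7 tcp [ 0.5106 -0.0797  0.3456] j [-21.9  20.   92.2   0.1  67.7  19.8] F [-0.8  0.4  0.4] w 0.0001
scope xy of tcp [ 0.0008 -0.2848] tool-y deg -41.75
shift [ 0.0228 -0.0052  0.5878]
turn [ 0.0138 -0.012  -0.0188]
[array([251.70059738, 165.32516527]), array([387.26298675, 165.12422728])]
```

View pics/w12.png

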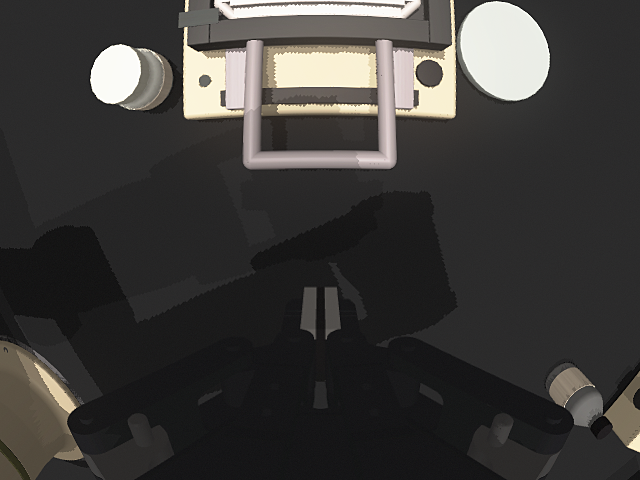

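The bar is at row about 159, in front of the shut fingers by about 50 mm. I descend and push in.

```bash
python3 -m creep '[[0,-0.004,0.15,0,0,0],[0,0,0.17,0,0,0],[0,0,0.15,0,0,0],[0,0,0.1,0,0,0],[0,0,0.018,0,0,0],[0.06,0,0,0,0,0],[0.06,0,0,0,0,0],[0.03,0,0,0,0,0],[0.03,0,0,0,0,0],[0.03,0,0,0,0,0]]' 1
python3 - <<'E'
from h import *; from workcell import env
plan(env,mw(0,-.092,.228),-41.6)
c=env.calibration('wrist');im=env.get_image('wrist')[:,:,::-1];cv2.imwrite('pics/w13.png',im)
E
```

```text
t: 28.75
tcp_pos: [0.5389, -0.0467, 0.2281]
tcp_rot: [[0.664, 0.748, 0.002], [0.748, -0.664, -0.001], [0.001, 0.002, -1.0]]
wrist_force: [-1.8, -2.9, 2.4]
width: 0.0002
t 28.75 tcp [ 0.5389 -0.0467  0.2281] j [-17.4  31.5  94.5   0.   53.8  24.2] F [-1.8 -2.9  2.4] w 0.0002
scope xy of tcp [ 1.000e-04 -2.412e-01] tool-y deg -41.6
shift [7.461e-01 1.000e-04 1.300e-03]
turn [ 0.0151 -0.0068  0.    ]
```

View pics/w13.png

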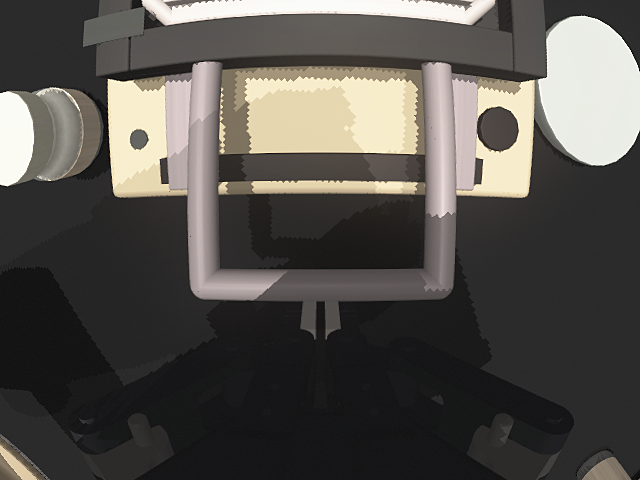

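The fingers are against the bar, with 3.4 N of friction. I push in.

```bash
python3 -m creep '[[0.05,0,0,0,0,0],[0.07,0,0,0,0,0],[0.08,0,0,0,0,0],[0.08,0,0,0,0,0],[0.08,0,0,0,0,0],[0.08,0,0,0,0,0],[0.08,0,0,0,0,0],[0.07,0,0,0,0,0],[0.05,0,0,0,0,0],[0.03,0,0,0,0,0]]' 1
python3 - <<'E'
from h import *; from workcell import env
plan(env,mw(0,-.092,.228),-41.6)
c=env.calibration('wrist');im=env.get_image('wrist')[:,:,::-1];cv2.imwrite('pics/w14.png',im)
E
```

```text
t: 29.8
tcp_pos: [0.6279, 0.0537, 0.2277]
tcp_rot: [[0.664, 0.748, 0.002], [0.748, -0.664, -0.0], [0.001, 0.001, -1.0]]
wrist_force: [-1.0, -3.1, 2.1]
width: 0.0001
t 29.8 tcp [0.6279 0.0537 0.2277] j [-5.7 41.  77.3  0.  61.6 35.9] F [-1.  -3.1  2.1] w 0.0001
scope xy of tcp [-1.000e-04 -1.071e-01] tool-y deg -41.61
shift [ 0.0753  0.0004 -0.0016]
turn [ 0.0098 -0.0085 -0.0008]
```

View pics/w14.png

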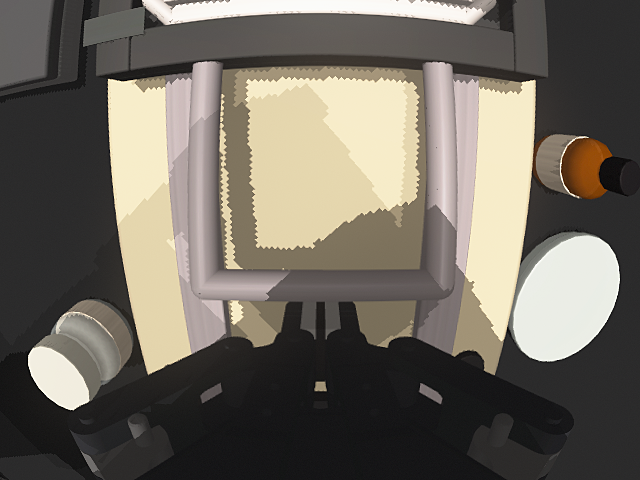

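```bash
python3 -m creep '[[0.02,0,0,0,0,0],[0.02,0,0,0,0,0],[0.02,0,0,0,0,0],[0.015,0,0,0,0,0],[0.01,0,0,0,0,0],[0,0,0,0,0,0],[0,0,0,0,0,0],[0,0,0,0,0,0],[0,0,0,0,0,0],[0,0,0,0,0,0]]' 1
python3 - <<'E'
from h import *; from workcell import env
plan(env,mw(0,-.09,.228),-41.6)
E
```

```text
t: 30.85
tcp_pos: [0.6389, 0.0659, 0.2279]
tcp_rot: [[0.664, 0.747, 0.002], [0.747, -0.664, 0.0], [0.002, 0.002, -1.0]]
wrist_force: [-0.5, -0.1, 0.1]
width: -0.0004
t 30.85 tcp [0.6389 0.0659 0.2279] j [-4.5 42.3 74.8  0.  62.7 37.1] F [-0.5 -0.1  0.1] w -0.0004
scope xy of tcp [-0.     -0.0907] tool-y deg -41.63
shift [ 0.0033  0.     -0.0006]
turn [ 0.0119 -0.0124 -0.0033]
```

```bash
python3 -m creep '[[0.01,0,0,0,0,0],[0.01,0,0,0,0,0],[0.01,0,0,0,0,0],[0.01,0,0,0,0,0],[0,0,0,0,0,0],[0,0,0,0,0,0],[0,0,0,0,0,0],[0,0,0,0,0,0],[0,0,0,0,0,0],[0,0,0,0,0,0]]' 1
python3 - <<'E'
from h import *; from workcell import env
plan(env,mw(0,-.09,.228),-41.6)
E
```

```text
t: 31.85
tcp_pos: [0.6422, 0.0682, 0.2277]
tcp_rot: [[0.664, 0.747, -0.012], [0.747, -0.664, -0.008], [-0.014, -0.004, -1.0]]
wrist_force: [-30.4, -26.7, 17.7]
width: 0.0
t 31.85 tcp [0.6422 0.0682 0.2277] j [-4.2 42.9 73.8 -0.6 64.  37.6] F [-30.4 -26.7  17.7] w 0.0
scope xy of tcp [ 0.0009 -0.0868] tool-y deg -41.64
shift [-0.0161 -0.0047 -0.0011]
turn [-0.0269  0.1007 -0.0052]
```

The force is 40 N at the rear stop. I back off, rise and check.

```bash
python3 -m creep '[[-0.05,0,0,0,0,0],[-0.15,0,0,0,0,0],[-0.15,0,0,0,0,0],[0,0,-0.1,0,0,0],[0,0,-0.15,0,0,0],[0,0,-0.15,0,0,0],[0,0,-0.15,0,0,0],[0,0,-0.1,0,0,0],[0,0,0,0,0,0],[0,0,0,0,0,0]]' 1
python3 - <<'E'
from h import *; from workcell import env
plan(env,None)
c=env.calibration('wrist')
for n in ('wrist','side','scene'):
    im=env.get_image(n)[:,:,::-1];cv2.imwrite(f'pics/{n}_end.png',im)
    if n!='wrist': 
        cr=im[85:285,270:400] if n=='side' else im[210:405,235:375];cv2.imwrite(f'pics/{n}_endc.png',cv2.resize(cr,None,fx=3,fy=3,interpolation=cv2.INTER_CUBIC))
print([proj(c,mw(x,-.075,.07),True) for x in (-.045,.045)],[proj(c,mw(x,.0095,.06),True) for x in (-.0935,.0935)])
E
```

```text
t: 32.85
tcp_pos: [0.5973, 0.0196, 0.3571]
tcp_rot: [[0.664, 0.748, 0.002], [0.748, -0.664, 0.0], [0.001, 0.001, -1.0]]
wrist_force: [-0.5, -0.0, -0.8]
width: 0.0003
t 32.85 tcp [0.5973 0.0196 0.3571] j [-9.3 29.2 76.6  0.  74.2 32.3] F [-0.5 -0.  -0.8] w 0.0003
scope xy of tcp [-0.0003 -0.1529] tool-y deg -41.62
[array([255.98804438, 123.11544852]), array([387.30913351, 123.38390583])] [array([194.53181138,  16.95212367]), array([448.54439305,  17.70972657])]
```

View pics/wrist_end.png

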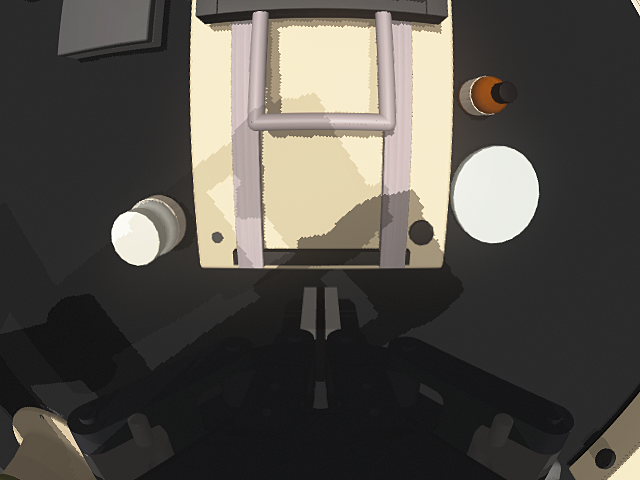

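View pics/side_endc.png

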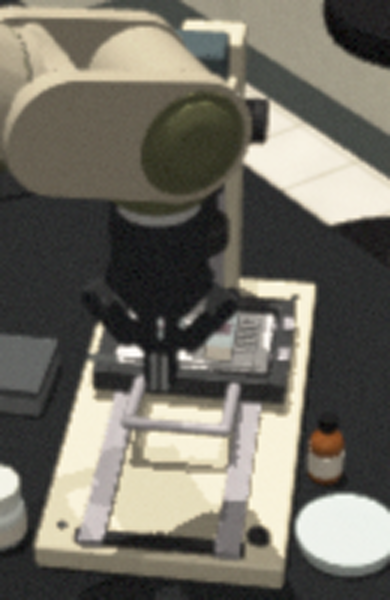

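View pics/scene_endc.png

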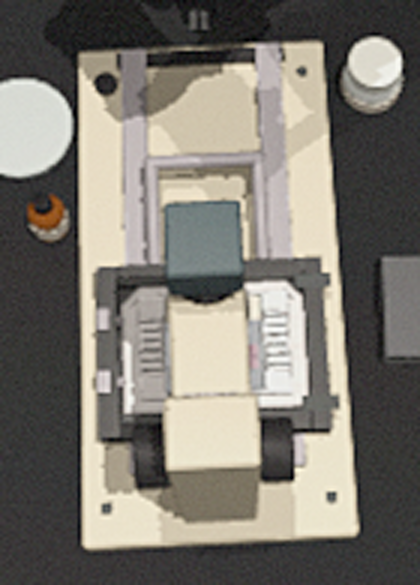

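The final pictures show the pull bar back at its starting pixels: scene crop row about 157, side crop (180,425). The cut corners are now towards the bar, and the bystanders are where they started. I hand in.

Run:
```python
from workcell import env
print(env.sign_off())
```

```text
the job is handed in; nothing more can be done
None
```

The carrier is turned round and home in the pocket, the stage is back at its rear stop, and I handed the job in at about 33 s of the 72 s allowed; no verdict was reported.

**What I did:** I pinched the pull bar and drew the stage out until it hit the front stop (37 N). I lifted the carrier level by its grip, turned it half round and pressed it down past the plungers. I then pressed both thumb pads, pushed the stage in until it hit the rear stop (40 N), and backed the arm clear.

**Last checks:**
- **Seating:** Both pad tops measured 64.3–64.4 mm above the bench against 64 mm nominal. Both plunger balls showed over the flange before the stage went in.
- **Direction:** The cut corners face the pull bar.
- **Stage:** In the final wrist picture the bar was about 2 px from its predicted place. In the scene and side pictures it was back at its starting pixels.
- **Surroundings:** The dish, dropper, jar and slide box looked unmoved in the final pictures. I did not check the wash bottle, beaker and cleaner in the end pictures, but the arm did not work near them. I saw no contact with the camera head, though nothing measured that directly.

**What disagreed:**
- The first base fits from the two fixed cameras differed by about 9 mm, so I used the wrist camera for the fine positions.
- On the way down the carrier touched a pocket wall lightly (about 7 N sideways), and I moved it about 1.2 mm towards the column to clear it.
- By the time I lowered the carrier, the stage had crept about 2 mm in from its front stop. That was after the stage had already been held at the stop.

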